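Steady the rocking inspection stand and load it

ROBOT

A 7-joint arm with a two-finger parallel gripper is mounted at the origin on a cart in front of the work surface, level with it; the furniture and walls round the work are solid. World frame = base frame: x ahead of the robot, y to its left, z up, the work surface at z = 0. Lengths are in mm, angles in rad, forces in N, time in s.
With the tool pointing down it reaches from about 425 to 825 mm from the base axis. Payload 3.6 kg.
Tool frame: the origin (TCP) lies between the finger pads; the fingertips stand ahead of it and the grasp point (between the pads) lies 2 mm behind it (robot.finger_overhang is the z of the fingertips in the tool frame, in mm); z points along the fingers, y is the line along which they close (so a half turn about z gives the same grasp; the last joint's range is limited). The gripper opens to 93 mm and grips with 3 to 60 N. Pads are 15 mm wide; open, the fingers measure 128 mm over their backs; the gripper's body (75 mm by 188 mm) begins 65 mm behind the grasp point.
Start: joints at [1.294, 0.615, -0.013, 1.423, 0.008, 1.103, -0.04], TCP at [160.7, -629.793, 235.64] pointing down, gripper open.
Joint ranges: [-3.12, 3.12], [-0.3, 2.06], [-1.34, 1.32], [0.26, 2.42], [-1.36, 4.5], [0.01, 1.98], [-2.84, 2.84]. Speed limits (rad/s): [2.79, 2.79, 3.14, 3.14, 3.14, 3.14, 3.14].

INTERFACE

Orientations are given as a rotation vector (axis times angle).
In Python, from rig import robot gives the robot as it stands.
- The arm moves only by the shell command python3 -m handwheel 'ROWS' [OPENING]. ROWS is JSON, one flat list of numbers, 6 for each row, row after row: the shift along the tool's x, y, z in m, then the turn, a rotation vector about the tool's x, y, z in rad. In form: [tx, ty, tz, wx, wy, wz, tx, ty, tz, wx, wy, wz, ...]. A call has 1 to 10 rows; each row shifts and turns the commanded pose from where the row before left it, along the tool's axes as they then stand; what a row does not reach is not made up. A row lasts 1/10 s, in which the tool goes at most 50 mm and 8.59 degrees, less where a joint would pass 70% of its speed; a pose out of reach is approached as far as the arm can. A call with a gripper value outside its range is refused whole. OPENING is the closure, from 0 (fully open) to 1 (shut), set as the call begins (- or left out, the last holds). The fingers move at their own pace and stop on an object; the grip force is fixed at half the most. Time passes only in rows, so rows that do not move let the fingers close. It gives the time, the measured TCP pose, the force, the opening and the grip force at its end, in the units of the state.
- robot.observe(): the state, without advancing time (a new reading comes with each control period).
- robot.capture(name): name is "side" or "top"; returns a dict with "frame" (420x560x3 uint8, red, green, blue), "K" (3x3 intrinsics, pixels), "R" (3x3) and "t" (3): a world point X has camera coordinates R X + t. Camera axes: x right, y down, z forward; pixel columns grow to the right and rows downward; lengths in mm; the calibration is good to about 2 mm. A picture is of the moment at which its call begins. There is no depth.
- robot.close_job(): hands the job in; it is judged then, once.
Trained networks look in a picture, given as the dict that the camera call returned (one of the last four; its "shot" number tells which), for a name from the list of things; names that differ only in an ending like _2 or _b are one class to them, and where a whole thing is asked for, a point or a joint stands for the part that bears it (a point fixed in the world has none). Each returns a list of dicts, best first, with "score" (0 to 1); they miss things now and then, are a little off and sometimes report something else, mostly with a low value. They report only what shows in the picture. A call takes as long as a camera call. They do not tell look-alikes from the thing itself.
- robot.silhouettes(picture, query): "mask" (420x560 bool, what is visible of it) and "box" ([centre column, centre row, width, height] in pixels, round what is visible of it).
The state is a dict: "t": time; "joint_pos": joint angles; "dq": joint speeds; "joint_efforts": joint torques, N m; "tool_pos": TCP position; "orientation": TCP orientation; "wrist_force": force on the tool from outside, world axes, zero at the start; "moment": the same for the moment, N m; "opening": finger opening in mm; "grip_force": force on a finger pad.
Only numpy, scipy, OpenCV 4.12 (cv2) and the standard library are available. Lean on these libraries where they do the work, as an engineer would, in place of code of your own. Each camera call takes 0.05 s, during which the arm holds its last target. There are 200 camera calls.

TASK

The grey inspection stand rocks because its screw foot is backed off: turn the black knob on its corner until the stand sits level and all four feet carry weight, without lifting it off any other foot. Then stand the plain steel bearing race flat and centred on the stand's round seat, and let go. Do not push the stand out of its place.

Things in the scene. Friction and masses are not known exactly. Their poses are not given: they have to be found in the camera images.
- stand: Grey cast plate 226 x 196 mm (its x by y), top 48 mm above the cart top, 2.2 kg, loose on four domed rubber feet at x = +-88, y = +-75 mm in its frame. Origin: centre of the plate, level with the undersides of the plain feet; z up when level. At the start it leans down to the screw foot's corner by 0.025 to 0.04 rad.
- seat (a point): Centre of the top of the round steel seat in the middle of the stand: 116 mm across, its flat top 53 mm above the stand's origin (5 mm above the plate).
- knob_grip (a point): On the axis of the screw foot's round black fluted knob, at gripping height, 74 mm above the stand's origin. Knob 36 mm across (38 over the flutes), top 8 mm above this point, underside 18 mm below, on a collar 31 mm across and 8 mm high. The knob turns but stays at its height; the bright threaded stem, 10 mm across, comes up through it.
- foot_knob (a joint): Turn of the knob in rad; grows clockwise as seen from above, which drives foot and stem down 1.9 mm per rad. Starts at -2.7 to -2.0. Resists with 0.05 N m and stays where it is left. At 0 the stem's end is flush with the knob's top and the foot carries its share; below about -0.7 the stand still rocks, above about +0.7 it stands on the screw foot and its side feet come off.
- foot_far: Plain rubber foot diagonally across from the knob, at (-88, -75) mm on the stand, 32 mm across. Origin: centre of its underside. Clear of the cart top while the stand leans.
- foot_side_x: Plain rubber foot at (+88, -75) mm on the stand. Origin: centre of its underside.
- foot_side_y: Plain rubber foot at (-88, +75) mm on the stand. Origin: centre of its underside.
- screw_foot: Rubber foot under the knob, at (+88, +75) mm on the stand, 36 mm across; its rubber gives 1 mm per 6 N. Starts 3 to 5 mm too short. Origin: centre of its underside.
- race: Plain bright steel bearing race, a ring 104 mm outside, bore about 86 mm (wall about 9 mm), 30 mm high, 0.2 to 0.4 kg, lying flat on the cart to the left of the stand. Origin: centre of its underside, on its axis; z along the axis.
Things that resemble listed ones, but are neither listed nor needed, are in the scene too. There is more than one size of the race; the job needs the larger.

How it is judged (in metres and radians):
On the way:
1. The stand is level, all four feet carry weight and the knob has been let go (angle between stand's own z axis and vertical below 0.009 rad and contact force between each of screw_foot, foot_far, foot_side_x, foot_side_y and anything else above 0.5 N and contact force between the fingers and stand below 0.1 N), for 0.3 s.
At the end, for the whole second after the job is handed in: The stand is level within 0.009 rad with more than 0.5 N on each of its four feet, and the race lies flat and at rest on the round seat, its axis within 12 mm of the seat's centre (angle between stand's own z axis and vertical below 0.009 rad and contact force between each of screw_foot, foot_far, foot_side_x, foot_side_y and anything else above 0.5 N and horizontal distance between race and seat below 0.012 m and z of race in the frame of seat between -0.003 and 0.004 m and angle between the z axis of race and the z axis of stand, either way round below 0.04 rad and contact force between race and stand above 0.5 N and linear speed of race below 0.02 m/s); the robot touches nothing.
It fails at once if The stand is pushed more than 40 mm from its place (distance of stand from where it was at the start of the episode above 0.04 m).
It also fails if it takes over 64 s, if anything falls off the work surface, if the arm or the gripper's body presses on something with over 40 N, if the wrist force passes 120 N, or if a joint passes its speed limit or range.

## Working session

There is one attempt and no reset: what is moved stays moved. The work goes in short steps, Python scripts to look and compute and a shell command to move; the robot and the scene stay as the last step left them, time stands still between calls to the robot, and variables do not carry over. Pictures are saved under pics/ and viewed, at most 10 in all, crops included, and the job is handed in when it is done.

```bash
mkdir -p pics; ls; cat > h.py <<'E'
import numpy as np, cv2
from rig import robot
def ray(p,u,v):
    d=p["R"].T@np.linalg.inv(p["K"])@np.array([u,v,1.]); c=-p["R"].T@p["t"]; return c,d
def atz(p,u,v,z):
    c,d=ray(p,u,v); return c+d*(z-c[2])/d[2]
def proj(p,X):
    q=p["K"]@(p["R"]@np.asarray(X,float)+p["t"]); return q[:2]/q[2]
def save(p,n,crop=None,s=1):
    f=p["frame"][:,:,::-1]
    if crop: f=f[crop[1]:crop[3],crop[0]:crop[2]]
    cv2.imwrite("pics/"+n,cv2.resize(f,None,fx=s,fy=s,interpolation=cv2.INTER_CUBIC))
E
python3 - <<'E'
from h import *
np.set_printoptions(precision=1,suppress=True)
o=robot.observe();print(o,robot.finger_overhang)
ps={}
for n in("top","side"):
    p=robot.capture(n);ps[n]=p;save(p,n+"0.png");print(n,-p["R"].T@p["t"],p["R"])
    for q in("stand","seat","knob_grip","race","foot_knob","screw_foot"):
        for r in robot.silhouettes(p,q)[:4]: 
            b=r["box"];print(n,q,round(r["score"],2),np.array(b),r["mask"].sum(),atz(p,b[0],b[1],{"stand":48,"seat":53,"race":15}.get(q,74)))
E
```

```text
pics
{'t': 0.0, 'joint_pos': array([ 1.3,  0.6, -0. ,  1.4,  0. ,  1.1, -0. ]), 'dq': array([-0., -0., -0.,  0., -0., -0.,  0.]), 'joint_efforts': array([  0. , -45.9,   0.2, -16.6,  -0.1,   0. ,   0. ]), 'tool_pos': array([ 160.4, -629.1,  234.5]), 'orientation': array([-3.1, -0.4,  0. ]), 'wrist_force': array([-0. ,  0.1, -0.5]), 'moment': array([-0.1,  0. , -0. ]), 'grip_force': 0.0, 'opening': 93.01279172594418} 17.0
top [ 456.6  175.  1186.7] [[ 0.  -1.   0. ]
 [-1.  -0.  -0.1]
 [ 0.1 -0.  -1. ]]
top stand 0.98 [337.7 228.2 124.4 118.3] 8634 [541.6  21.7  48. ]
top stand 0.31 [172.3 224.8  43.7  46.3] 545 [543.2 392.9  48. ]
top seat 0.56 [335.9 229.8 126.6 121.3] 8545 [537.6  26.4  53. ]
top knob_grip 0.89 [333.7 228.4 125.4 120. ] 8741 [539.1  34.   74. ]
top race 0.65 [172.  225.9  43.   48.1] 745 [543.1 399.8  15. ]
top race 0.51 [228.6 226.8  29.7  34.5] 293 [543.2 269.5  15. ]
top race 0.49 [288.6 239.6  17.1  15. ] 179 [515.9 130.6  15. ]
top race 0.17 [336.1 229.2 121.2 117.9] 8748 [541.7  21.   15. ]
top foot_knob 0.76 [285.5 237.8  17.2  16.7] 223 [516.7 139.7  74. ]
side [ 137.9 -441.1  437.7] [[ 0.8 -0.6 -0. ]
 [-0.3 -0.4 -0.9]
 [ 0.5  0.7 -0.4]]
side stand 0.75 [332.3 267.6 144.4  99.1] 8995 [530.1 -14.8  48. ]
side seat 0.91 [330.6 268.1 139.7  95.3] 8793 [521.9 -19.7  53. ]
side knob_grip 0.67 [330.9 266.7 139.6  92.2] 8914 [503.8 -40.   74. ]
side race 0.75 [225.8 203.4  40.   28.2] 943 [539.  386.4  15. ]
side foot_knob 0.56 [272.9 227.7  23.9  22.7] 298 [502.6 121.5  74. ]
```

```bash
python3 - <<'E'
import cv2,numpy as np
a=cv2.imread("pics/top0.png")[140:320,120:430];b=cv2.imread("pics/side0.png")[160:340,150:460]
z=lambda i:cv2.resize(i,None,fx=1.66*1.55,fy=1.66*1.0*1.0,interpolation=2)
cv2.imwrite("pics/t0c.png",cv2.resize(a,None,fx=2.5,fy=2.5,interpolation=2))
cv2.imwrite("pics/s0c.png",cv2.resize(b,None,fx=2.5,fy=2.5,interpolation=2))
E
```

```text
(no output)
```

View pics/t0c.png

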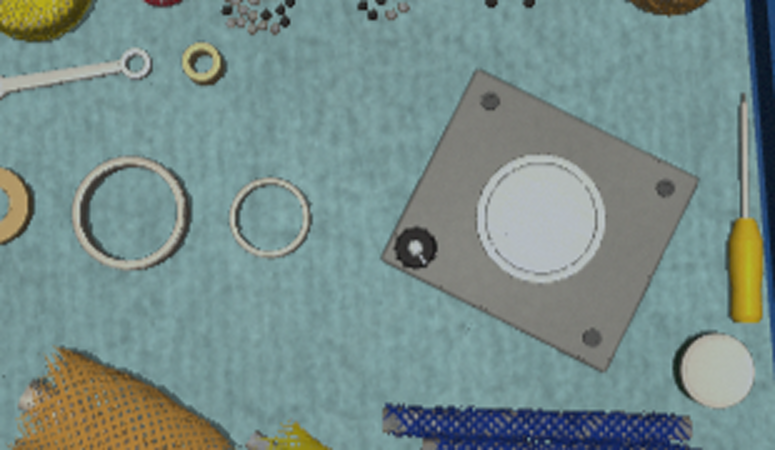

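View pics/s0c.png

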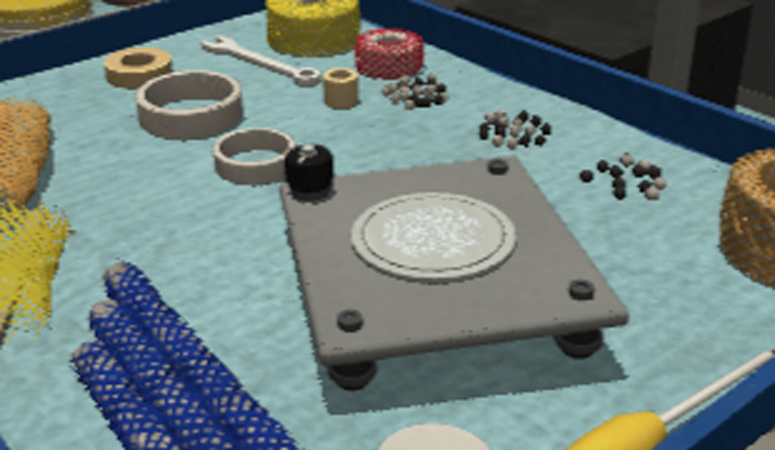

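View pics/side0.png

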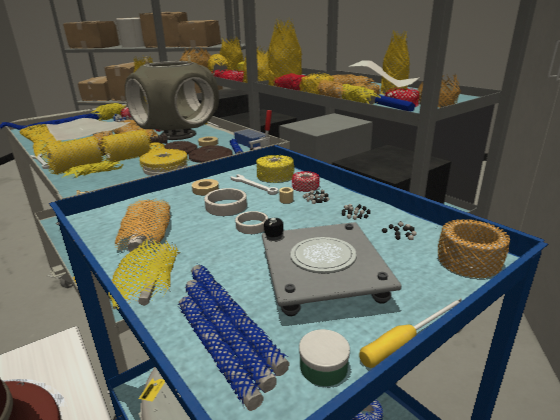

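The top view shows the stand, the seat at about px (336,227), and the black knob with its bright stem at about (286,239). The big race is at about (172,225) and the smaller one at (228,227). The area around the knob and the big race is clear.

```bash
cat >> h.py <<'E'
from scipy.spatial.transform import Rotation as Ro
def report(rows=None):
    o=robot.observe();M=Ro.from_rotvec(o["orientation"]).as_matrix()
    return o,M
E
python3 - <<'E'
from h import *
np.set_printoptions(precision=2,suppress=True)
p=robot.capture("top");s=robot.capture("side")
c2=lambda u,v:(u/2.5+120-.3,v/2.5+140-.3)
for n,u,v,z in(("seat",540,218,53),("knob",415,247,79),("c++",381,258,44),("c+-",605,371,48),("c--",698,180,52),("c-+",478,69,48)): print(n,atz(p,*c2(u,v),z))
for r in robot.silhouettes(p,"race")[:3]:
    m=r["mask"].astype(np.uint8);c=max(cv2.findContours(m,0,2)[0],key=len);e=cv2.minEnclosingCircle(c);el=cv2.fitEllipse(c)
    ctr=el[0];print("race",r["score"],el,[atz(p,*ctr,z) for z in(15,30)],"diam",np.linalg.norm(atz(p,ctr[0]-el[1][0]/2,ctr[1],30)-atz(p,ctr[0]+el[1][0]/2,ctr[1],30)))
for q in("race","foot_knob"):
  for r in robot.silhouettes(s,q)[:2]:
    print(q,r["score"],[atz(s,*r["box"][:2],z) for z in(15,60,65)])
o,M=report();print(o["tool_pos"],M)
E
```

```text
seat [544.1  26.9  53. ]
knob [514.96 139.4   79.  ]
c++ [506.44 168.7   44.  ]
c+- [409.12 -31.99  48.  ]
c-- [ 580.85 -115.79   52.  ]
c-+ [679.59  83.18  48.  ]
race 0.95 [array([544.41, 395.44,  15.  ]), array([501.13, 306.37,  60.  ]), array([496.32, 296.48,  65.  ])]
race 0.77 [array([543.62, 267.07,  15.  ]), array([500.42, 191.67,  60.  ]), array([495.62, 183.29,  65.  ])]
foot_knob 0.64 [array([566.07, 220.41,  15.  ]), array([520.48, 149.97,  60.  ]), array([515.42, 142.15,  65.  ])]
[ 160.68 -629.8   235.68] [[ 0.97  0.25  0.  ]
 [ 0.25 -0.97  0.  ]
 [ 0.   -0.   -1.  ]]
```

```bash
python3 -m handwheel '[0.049,-0.0019,0,0,0,-0.0755,0.049,-0.0019,0,0,0,-0.0755,0.049,-0.0019,0,0,0,-0.0755,0.049,-0.0019,0,0,0,-0.0755,0.049,-0.0019,0,0,0,-0.0755,0.049,-0.0019,0,0,0,-0.0755,0.049,-0.0019,0,0,0,-0.0755,0.049,-0.0019,0,0,0,-0.0755,0.049,-0.0019,0,0,0,-0.0755,0.049,-0.0019,0,0,0,-0.0755]' 0.35
python3 -m handwheel '[0.049,-0.0019,0,0,0,-0.0755,0.049,-0.0019,0,0,0,-0.0755,0.049,-0.0019,0,0,0,-0.0755,0.049,-0.0019,0,0,0,-0.0755,0.049,-0.0019,0,0,0,-0.0755,0.049,-0.0019,0,0,0,-0.0755,0.049,-0.0019,0,0,0,-0.0755,0.049,-0.0019,0,0,0,-0.0755,0.049,-0.0019,0,0,0,-0.0755,0.049,-0.0019,0,0,0,-0.0755]'
cat > go.py <<'E'
# prints tool-frame shift to a target TCP (x,y,z) and j7, tool-y azimuth
import sys; from h import *
np.set_printoptions(precision=4,suppress=True)
o,M=report(); T=np.array([float(a) for a in sys.argv[1:4]])
print("t",round(o["t"],2),"pos",o["tool_pos"],"shift m",M.T@(T-o["tool_pos"])/1000,"yaz",np.arctan2(M[1,1],M[0,1]),"tilt x,y",M[:2,2],"j",o["joint_pos"],"F",o["wrist_force"],"Mz",o["moment"],"open",o["opening"],"grip",o["grip_force"])
E
python3 go.py 515 139.3 140
```

```text
t: 1.95
tool_pos: [549.5, -346.9, 235.7]
orientation: [2.751, 1.516, 0.001]
wrist_force: [0.2, 0.5, -0.9]
opening: 60.7
grip_force: 0.0
t: 2.95
tool_pos: [637.5, 124.0, 235.7]
orientation: [1.999, 2.423, 0.001]
wrist_force: [1.3, -0.6, 0.1]
opening: 60.7
grip_force: 0.0
t 2.95 pos [637.5102 124.0306 235.6862] shift m [ 0.0383 -0.1174  0.0956] yaz 0.19152169907773514 tilt x,y [0.0007 0.0001] j [ 0.0103  0.6446 -0.4246  1.4171  0.2763  1.1381 -0.2631] F [ 1.2501 -0.565   0.1323] Mz [-0.0054 -0.1751 -0.0271] open 60.733589081786654 grip 0.0
```

```bash
python3 -m handwheel '[0.0096,-0.0294,0.0239,0,0,0,0.0096,-0.0294,0.0239,0,0,0,0.0096,-0.0294,0.0239,0,0,0,0.0096,-0.0294,0.0239,0,0,0,0,0,0,0,0,-0.149,0,0,0,0,0,-0.149,0,0,0,0,0,-0.149,0,0,0,0,0,-0.149,0,0,0,0,0,-0.149,0,0,0,0,0,-0.149]' 
python3 -m handwheel '[0,0,0,0,0,-0.149,0,0,0,0,0,0]'
python3 go.py 515 139.3 72
```

```text
t: 3.95
tool_pos: [515.0, 137.7, 140.3]
orientation: [0.75, 3.05, 0.0]
wrist_force: [-0.4, 0.1, -0.2]
opening: 60.5
grip_force: 0.0
t: 4.15
tool_pos: [514.9, 137.4, 140.0]
orientation: [-0.531, -3.096, -0.001]
wrist_force: [0.3, 0.4, -1.0]
opening: 60.3
grip_force: 0.0
t 4.15 pos [514.928  137.4459 139.9646] shift m [0.0005 0.0017 0.068 ] yaz 1.2309390668077809 tilt x,y [-0.0002  0.0004] j [ 0.1439  0.6461 -0.6985  1.8621  0.5488  0.8351  0.3949] F [ 0.257   0.4415 -1.0497] Mz [ 0.0424 -0.1593  0.0101] open 60.34300794450341 grip 0.0
```

```bash
python3 -m handwheel '[0.0005,0.0017,0.02,0,0,0,0,0,0.02,0,0,0,0,0,0.015,0,0,0,0,0,0.0145,0,0,0,0,0,0,0,0,0]' 
python3 -m handwheel '[0,0,0,0,0,0,0,0,0,0,0,0,0,0,0,0,0,0,0,0,0,0,0,0]' 1
python3 go.py 515 139.3 72
```

```text
t: 4.65
tool_pos: [513.8, 139.0, 69.0]
orientation: [-0.532, -3.094, 0.003]
wrist_force: [-0.2, 0.5, -0.7]
opening: 60.4
grip_force: 0.0
t: 5.05
tool_pos: [514.9, 139.1, 71.1]
orientation: [0.53, 3.096, -0.001]
wrist_force: [-0.8, -1.6, 1.9]
opening: 35.5
grip_force: 29.9
t 5.05 pos [514.9248 139.1387  71.1115] shift m [-0.      0.0002 -0.0009] yaz 1.2314948377138595 tilt x,y [ 0.0005 -0.0009] j [ 0.082   0.7382 -0.6116  1.9167  0.6508  0.6937  0.3053] F [-0.8416 -1.5518  1.9391] Mz [-0.2705 -0.0689  0.0361] open 35.51044081806824 grip 29.932012259960175
```

```bash
python3 -m handwheel '[0,0,-0.0003,0,0,0.14,0,0,-0.0003,0,0,0.14,0,0,-0.0003,0,0,0.14,0,0,-0.0003,0,0,0.14,0,0,-0.0003,0,0,0.14,0,0,-0.0003,0,0,0.14,0,0,-0.0003,0,0,0.14,0,0,-0.0003,0,0,0.14,0,0,-0.0003,0,0,0.14,0,0,-0.0003,0,0,0.14]' 
python3 go.py 515 139.3 72
```

```text
t: 6.05
tool_pos: [515.1, 137.4, 73.8]
orientation: [2.405, 2.018, -0.002]
wrist_force: [-1.4, -4.0, 0.7]
opening: 35.8
grip_force: 30.0
t 6.05 pos [515.1188 137.4288  73.7904] shift m [ 0.0018 -0.0004  0.0018] yaz -0.17473871638584573 tilt x,y [ 0.0007 -0.0026] j [-0.155   0.6665 -0.2271  1.9231  0.2615  0.5806 -0.7296] F [-1.4318 -4.0184  0.6693] Mz [-0.8652 -0.5583  0.0486] open 35.80324514749816 grip 29.964520633220673
```

```bash
python3 -m handwheel '[0,0,-0.0003,0,0,0.14,0,0,-0.0003,0,0,0.14,0,0,-0.0003,0,0,0.14,0,0,-0.0003,0,0,0.14,0,0,-0.0003,0,0,0.14,0,0,-0.0002,0,0,0.14,0,0,-0.0002,0,0,0.11,0,0,0,0,0,0]' 
python3 go.py 515 139.3 72
python3 -m handwheel '[0,0,0,0,0,0,0,0,0,0,0,0,0,0,0,0,0,0]' 0.35
python3 -m handwheel '[0,0,-0.02,0,0,0,0,0,-0.03,0,0,0,0,0,-0.05,0,0,0,0,0,-0.04,0,0,0]'
python3 go.py 543 395 150
```

```text
t: 6.85
tool_pos: [514.9, 137.1, 75.2]
orientation: [3.059, 0.701, -0.001]
wrist_force: [0.4, -5.0, -4.3]
opening: 35.5
grip_force: 30.0
t 6.85 pos [514.944  137.1476  75.1673] shift m [ 0.001  -0.0019  0.0032] yaz -1.1201721021716236 tilt x,y [ 0.0002 -0.0034] j [-0.3274  0.6548  0.0371  1.9279 -0.0363  0.5603 -1.3875] F [ 0.4237 -5.0488 -4.2876] Mz [-1.2751 -0.5494 -0.0596] open 35.51610599766728 grip 29.97814267873764
t: 7.15
tool_pos: [514.9, 141.3, 75.9]
orientation: [-3.059, -0.708, -0.002]
wrist_force: [0.5, 0.9, 0.3]
opening: 54.6
grip_force: 0.0
t: 7.55
tool_pos: [514.9, 140.8, 218.0]
orientation: [-3.059, -0.708, -0.003]
wrist_force: [0.3, 0.1, 0.1]
opening: 60.3
grip_force: 0.0
t 7.55 pos [514.9004 140.8214 217.9942] shift m [ 0.1368 -0.2159  0.0685] yaz -1.1159550868178905 tilt x,y [0.0015 0.0018] j [-0.3395  0.4529  0.0473  1.7877 -0.028   0.8996 -1.3955] F [0.3238 0.1202 0.125 ] Mz [ 0.0466 -0.0428 -0.0344] open 60.296499356438595 grip 0.0
```

```bash
python3 -m handwheel '[0,0,0,0,0,-0.1455,0,0,0,0,0,-0.1455,0,0,0,0,0,-0.1455,0,0,0,0,0,-0.1455,0,0,0,0,0,-0.1455,0,0,0,0,0,-0.1455,0,0,0,0,0,-0.1455,0,0,0,0,0,-0.1455,0,0,0,0,0,-0.1455,0,0,0,0,0,-0.1455]' 
python3 -m handwheel '[0,0,0,0,0,-0.1455,0,0,0,0,0,-0.1455,0,0,0,0,0,0]'
python3 - <<'E'
from h import *
from scipy.optimize import least_squares
np.set_printoptions(precision=2,suppress=True)
def model(p,x,y,rr=52,H=30,z0=0):
    a=np.linspace(0,2*np.pi,90,endpoint=False)
    P=np.array([proj(p,[x+rr*np.cos(t),y+rr*np.sin(t),z]) for z in(z0,z0+H) for t in a])
    return P
for n in("top","side"):
    p=robot.capture(n);save(p,n+"1.png")
    for r in robot.silhouettes(p,"race")[:3]:
        m=r["mask"].astype(np.uint8);h=cv2.convexHull(np.argwhere(m)[:,::-1].astype(np.int32));f=np.zeros_like(m);cv2.fillConvexPoly(f,h,1)
        ys,xs=np.nonzero(f);c0=np.array([xs.mean(),ys.mean()])
        def cen(v):
            h=cv2.convexHull(model(p,*v).astype(np.float32));M=cv2.moments(h);return np.array([M["m10"]/M["m00"],M["m01"]/M["m00"]]),M["m00"]
        x0=atz(p,*c0,15)[:2]
        s=least_squares(lambda v:cen(v)[0]-c0,x0,diff_step=1e-3)
        print(n,r["score"],c0,"area",f.sum(),"expected(52)",cen(s.x)[1],"xy",s.x)
E
python3 go.py 505 369 150
```

```text
t: 8.55
tool_pos: [514.6, 140.6, 215.9]
orientation: [-1.807, -2.569, -0.002]
wrist_force: [0.0, -0.3, 0.0]
opening: 60.2
grip_force: 0.0
t: 8.85
tool_pos: [514.6, 140.3, 215.8]
orientation: [-1.425, -2.799, -0.002]
wrist_force: [-0.1, 0.5, 1.0]
opening: 60.6
grip_force: 0.0
top 0.77 [227.44 226.43] area 837 expected(52) 1663.2334630739642 xy [543.71 271.53]
top 0.61 [172.11 224.84] area 1728 expected(52) 1722.7560526174493 xy [545.52 398.76]
side 0.68 [251.58 221.62] area 650 expected(52) 1336.5906893485226 xy [541.24 267.77]
side 0.61 [225.54 201.46] area 1046 expected(52) 1037.7430957752513 xy [545.48 399.31]
t 9.05 pos [514.7088 139.9489 215.6625] shift m [0.1912 0.1264 0.0657] yaz 0.6265204137467788 tilt x,y [0.0002 0.0003] j [-0.0231  0.4847 -0.4214  1.7806  0.2404  0.9267  0.0798] F [0.0263 0.7009 0.098 ] Mz [ 0.0029 -0.1811  0.0372] open 60.18786692013853 grip 0.0
```

```bash
python3 -m handwheel '[0.0384,0.0259,0.0131,0,0,0,0.0384,0.0259,0.0131,0,0,0,0.0384,0.0259,0.0131,0,0,0,0.0384,0.0259,0.0131,0,0,0,0.0384,0.0259,0.0131,0,0,0,0,0,0.03,0,0,0,0,0,0.03,0,0,0,0,0,0,0,0,0]' 
python3 go.py 507 371.2 20.5
python3 - <<'E'
from h import *
np.set_printoptions(precision=4,suppress=True)
p=robot.capture("top");s=robot.capture("side")
a=p["frame"][:,:,::-1];b=s["frame"][:,:,::-1]
A=cv2.resize(a[185:305,240:420],None,fx=4,fy=4,interpolation=2);B=cv2.resize(b[150:300,170:420],None,fx=3,fy=3,interpolation=2)
cv2.imwrite("pics/t2.png",A);cv2.imwrite("pics/s2.png",B)
E
```

```text
t: 9.85
tool_pos: [504.1, 369.2, 85.8]
orientation: [-1.425, -2.796, 0.014]
wrist_force: [-1.4, -1.2, -0.7]
opening: 60.8
grip_force: 0.0
t 9.85 pos [504.1248 369.2422  85.7584] shift m [-0.      0.0041  0.0652] yaz 0.6281836645260327 tilt x,y [-0.0069 -0.0065] j [-0.4649  0.77   -0.3464  1.6377  0.3353  0.8028 -0.3301] F [-1.3955 -1.2249 -0.6711] Mz [-0.0692 -0.1043 -0.0136] open 60.778974383040534 grip 0.0
```

View pics/t2.png

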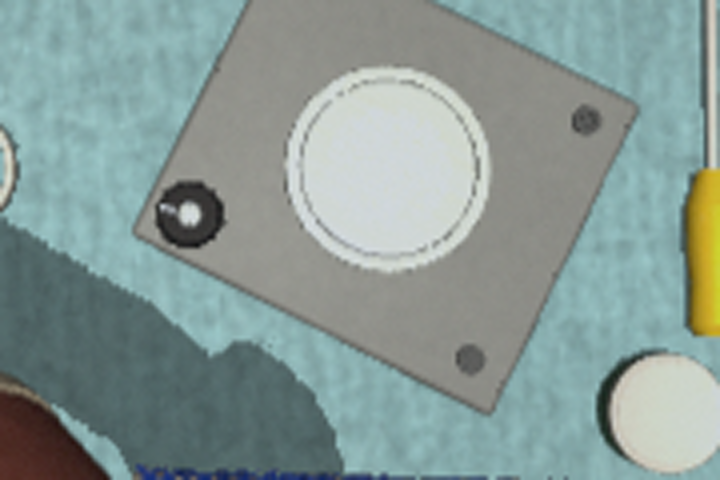

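View pics/s2.png

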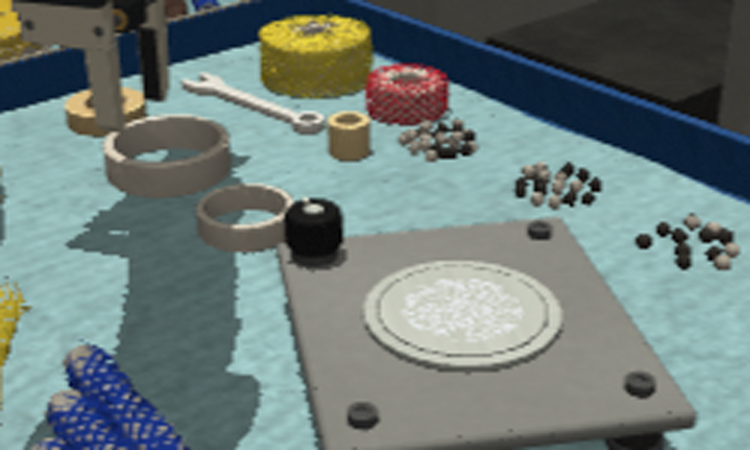

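The stem now looks about flush with the knob's top (side crop 314,208), and the pointer mark has gone round about 140°. The stand looks level and unmoved. Next is the race.

```bash
python3 go.py 507 371.2 20.5 | cut -c1-140; python3 -m handwheel '[0,0,0.03,0,0,0,0,0,0,0,0,0,0,0,0,0,0,0]';python3 go.py 507 371.2 20.5 | cut -c1-140
```

```text
t 9.95 pos [506.8104 371.1182  90.1897] shift m [-0.      0.0002  0.0697] yaz 0.6271846405711784 tilt x,y [-0.0002 -0.0003] j [-0.4632  0.76
t: 10.25
tool_pos: [507.4, 371.3, 61.5]
orientation: [1.428, 2.798, 0.002]
wrist_force: [0.7, 0.2, -0.3]
opening: 60.6
grip_force: 0.0
t 10.25 pos [507.426  371.273   61.5329] shift m [ 0.0002 -0.0005  0.041 ] yaz 0.6271177493111612 tilt x,y [0.0013 0.001 ] j [-0.4719  0.802
```

```bash
python3 -m handwheel '[0,0,0.02,0,0,0,0,0,0.012,0,0,0,0,0,0.007,0,0,0,0,0,0,0,0,0,0,0,0,0,0,0]';python3 -m handwheel '[0,0,0,0,0,0,0,0,0,0,0,0,0,0,0,0,0,0,0,0,0,0,0,0,0,0,0,0,0,0,0,0,0,0,0,0]' 1; python3 go.py 507 371.2 20.5; python3 -m handwheel '[0,0,-0.01,0,0,0,0,0,-0.03,0,0,0,0,0,-0.05,0,0,0,0,0,-0.05,0,0,0,0,0,0,0,0,0,0,0,0,0,0,0]';python3 go.py 505.6 -0.9 160
```

```text
t: 10.75
tool_pos: [507.0, 371.4, 21.6]
orientation: [1.427, 2.799, 0.001]
wrist_force: [-0.3, -0.1, 0.3]
opening: 60.6
grip_force: 0.0
t: 11.35
tool_pos: [506.8, 371.1, 21.0]
orientation: [1.427, 2.799, 0.0]
wrist_force: [-0.6, 0.4, 0.1]
opening: 17.3
grip_force: 0.0
t 11.35 pos [506.7535 371.093   21.0499] shift m [-0.0001  0.0003  0.0005] yaz 0.6280141841806989 tilt x,y [0.     0.0001] j [-0.4863  0.8577 -0.3088  1.669   0.3771  0.6742 -0.3641] F [-0.5523  0.4075  0.0832] Mz [-0.033  -0.1396 -0.0056] open 17.27202625858858 grip 0.0
t: 11.95
tool_pos: [506.5, 370.7, 162.0]
orientation: [1.426, 2.798, 0.001]
wrist_force: [0.1, -0.2, -4.4]
opening: 10.8
grip_force: 30.0
t 11.95 pos [506.4996 370.7447 161.961 ] shift m [-0.3002 -0.2191  0.002 ] yaz 0.6280264975246725 tilt x,y [0.0007 0.    ] j [-0.4424  0.6794 -0.3839  1.5743  0.2952  0.945  -0.2949] F [ 0.08   -0.2452 -4.4097] Mz [-0.2015  0.0333 -0.0337] open 10.7975217532669 grip 29.951832045335323
```

```bash
python3 - <<'E'
from h import *
s=robot.capture("side");p=robot.capture("top")
for c in(s,p):
    for r in robot.silhouettes(c,"race")[:3]: print(r["score"],r["box"])
o,M=report();pr=proj(s,o["tool_pos"]);pt=proj(p,o["tool_pos"]);print(pr,pt,o["tool_pos"])
f=lambda c,q:cv2.resize(c["frame"][:,:,::-1][max(0,int(q[1])-70):int(q[1])+60,max(0,int(q[0])-60):int(q[0])+70],(390,390),interpolation=2)
cv2.imwrite("pics/l3.png",np.hstack([f(s,pr),f(p,pt)]))
E
```

```text
0.66 [219.4, 150.1, 44.9, 24.2]
0.64 [252.1, 222.8, 37.1, 24.2]
0.66 [229.8, 226.6, 29.5, 33.0]
0.52 [173.0, 211.8, 26.0, 32.3]
[210.75349899 151.50380578] [172.80801185 239.30886004] [505.48228582 369.62108383 158.44340227]
```

View pics/l3.png

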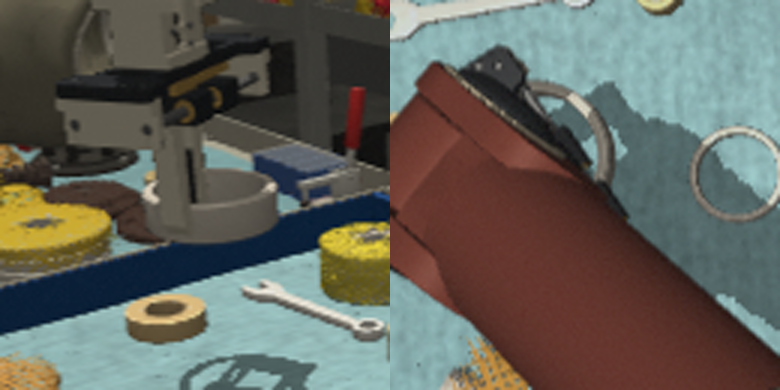

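```bash
python3 -m handwheel '[-0.0375,-0.0274,0,0,0,0,-0.0375,-0.0274,0,0,0,0,-0.0375,-0.0274,0,0,0,0,-0.0375,-0.0274,0,0,0,0,-0.0375,-0.0274,0,0,0,0,-0.0375,-0.0274,0,0,0,0,-0.0375,-0.0274,0,0,0,0,-0.0375,-0.0274,0,0,0,0,0,0,0,0,0,0,0,0,0,0,0,0]'; python3 -m handwheel '[0,0,0.02,0,0,0,0,0,0.01,0,0,0,0,0,0,0,0,0,0,0,0,0,0,0]'; python3 go.py 505.6 -0.9 160
python3 - <<'E'
from h import *
from scipy.optimize import minimize
np.set_printoptions(precision=2,suppress=True)
o,M=report();T=o["tool_pos"]
s=robot.capture("side");p=robot.capture("top")
a=np.linspace(0,2*np.pi,72)
def pts(v,H=30):
    dx,dr,dz,tx,ty=v
    R=Ro.from_rotvec([tx,ty,0]).as_matrix(); c=np.array([dx,47.5+dr,20.5+dz])
    P=np.array([[52*np.cos(t),52*np.sin(t),z] for z in(0,-H) for t in a])
    return (P@R.T+c)@M.T+T
sets=[]
for c in(s,p):
    for r in robot.silhouettes(c,"race")[:2]:
        m=r["mask"].astype(np.uint8);h=cv2.convexHull(np.argwhere(m)[:,::-1].astype(np.int32));f=np.zeros_like(m);cv2.fillConvexPoly(f,h,1)
        q=np.array([proj(c,x) for x in pts([0]*5)]);print(r["score"],r["box"],"model",q.min(0),q.max(0),f.sum())
        if c is s and abs(r["box"][0]-q[:,0].mean())<25: F=f
def iou(v):
    q=np.array([proj(s,x) for x in pts(v)]);h=cv2.convexHull((q*16).astype(np.int32));g=np.zeros((420,560),np.uint8);cv2.fillConvexPoly(g,h,1,8,4)
    return -(g&F).sum()/(g|F).sum()
b=min((minimize(lambda v:iou(v*sc)+1e-3*np.sum(v**2)/10,x0,method="Nelder-Mead",options=dict(initial_simplex=np.vstack([x0,x0+1.5*np.eye(5)]))) for sc in[np.array([2,2,2,.03,.03])] for x0 in (np.zeros(5),np.ones(5)*.5,-np.ones(5)*.5)),key=lambda r:r.fun)
print(b.x*[2,2,2,.03,.03],b.fun,iou(np.zeros(5)))
q=np.array([proj(s,x) for x in pts([0]*5)]);im=s["frame"][:,:,::-1].copy();im=cv2.resize(im,None,fx=3,fy=3,interpolation=2)
cv2.polylines(im,[cv2.convexHull(((q+.5)*3).astype(np.int32))],True,(0,0,255),1)
q=((q.mean(0))*3).astype(int);cv2.imwrite("pics/s4.png",im[max(0,q[1]-250):q[1]+330,q[0]-350:q[0]+350])
sv=[proj(s,[544,27,53]),proj(p,[544,27,53])];print(sv)
E
```

```text
t: 13.15
tool_pos: [504.9, -2.3, 159.8]
orientation: [-1.431, -2.794, 0.002]
wrist_force: [0.7, 1.7, -3.9]
opening: 10.7
grip_force: 30.0
t: 13.55
tool_pos: [505.6, 0.7, 130.8]
orientation: [-1.423, -2.8, -0.0]
wrist_force: [0.4, -0.1, -3.6]
opening: 10.3
grip_force: 30.0
t 13.55 pos [505.5883   0.7215 130.8048] shift m [-0.0013 -0.001  -0.0292] yaz 0.6300144185415587 tilt x,y [-0.0007  0.0006] j [ 0.2233  0.5628 -0.3967  1.9497  0.3277  0.6923  0.2568] F [ 0.4044 -0.1417 -3.5602] Mz [-0.1603 -0.0233  0.0239] open 10.277078173668471 grip 29.953411134774797
0.72 [252.4, 222.4, 30.9, 23.7] model [292.09 194.29] [354.76 238.01] 606
0.7 [324.9, 219.5, 62.9, 40.2] model [292.09 194.29] [354.76 238.01] 2193
0.76 [327.6, 229.8, 21.5, 35.3] model [313.95 198.87] [365.4  249.44] 483
0.65 [228.4, 226.1, 30.9, 35.9] model [313.95 198.87] [365.4  249.44] 822
[  7.84  16.91 -33.27   0.38  -0.26] 0.059578126451946836 7016639054282826.0
[array([322.6 , 251.83]), array([335.66, 226.95])]<stdin>:20: RuntimeWarning: overflow encountered in scalar negative
```

View pics/s4.png

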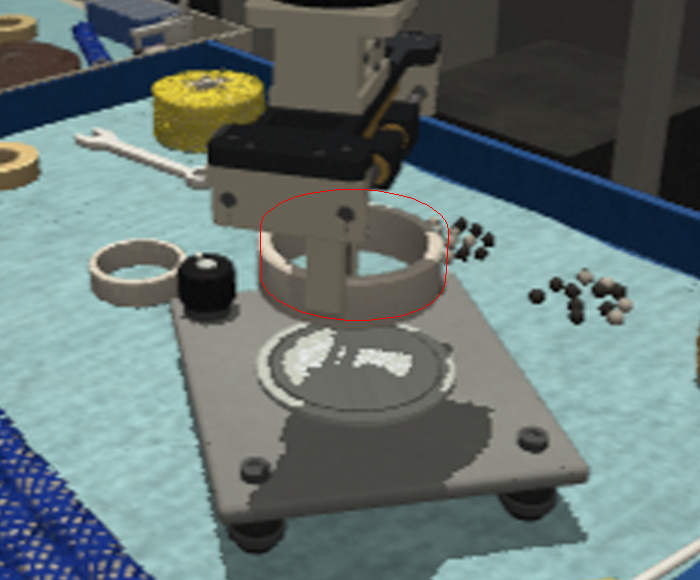

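```bash
python3 - <<'E'
from h import *
from scipy.optimize import minimize
np.set_printoptions(precision=3,suppress=True)
o,M=report();T=o["tool_pos"];print(T)
s=robot.capture("side")
a=np.linspace(0,2*np.pi,72)
def pts(v,H=30):
    dx,dr,dz,tx,ty=v
    R=Ro.from_rotvec([tx,ty,0]).as_matrix();g=np.array([0,-47.5,0])
    P=np.array([[52*np.cos(t),52*np.sin(t),z] for z in(0,-H) for t in a])
    return ((P-g)@R.T+g+[dx,47.5+dr,20.5+dz])@M.T+T
for r in robot.silhouettes(s,"race"):
    if abs(r["box"][0]-325)<25:
        m=r["mask"].astype(np.uint8);h=cv2.convexHull(np.argwhere(m)[:,::-1].astype(np.int32));F=np.zeros_like(m);cv2.fillConvexPoly(F,h,1);F=F>0;break
def iou(v):
    q=np.array([proj(s,x) for x in pts(v)]);h=cv2.convexHull((q*16).astype(np.int32));g=np.zeros((420,560),np.uint8);cv2.fillConvexPoly(g,h,1,8,4);g=g>0
    return -float((g&F).sum())/(g|F).sum()
sc=np.array([2,2,2,.03,.03])
for x0 in(np.zeros(5),np.ones(5),-np.ones(5),np.array([0,0,0,1,1.])*2,np.array([0,0,0,-1,1.])*2):
    b=minimize(lambda v:iou(v*sc)+2e-3*np.sum(v**2),x0,method="Nelder-Mead",options=dict(initial_simplex=np.vstack([x0,x0+1.5*np.eye(5)])))
    print(b.x*sc,b.fun,iou(b.x*sc))
print("nominal",iou(np.zeros(5)))
E
```

```text
[506.111  -0.13  131.574]
[-0.375 -2.115  3.722  0.067 -0.043] -0.8976239700437018 -0.9208570179274158
[ 1.106  0.189  4.791  0.073 -0.012] -0.8966444200969343 -0.920753064798599
[-0.138 -1.744  3.423  0.072 -0.048] -0.8996144707307119 -0.9235500878734623
[ 0.619  0.008  4.319  0.06  -0.   ] -0.8920283731942267 -0.909641158668396
[-0.326 -2.16   3.811  0.065 -0.048] -0.8972866718909671 -0.9213630406290957
nominal -0.7634325473521454
```

```bash
python3 -m handwheel '[-0.0013,-0.002,0.01,-0.065,0,0,0,0,0.015,0,0,0,0,0,0.015,0,0,0,0,0,0.01,0,0,0,0,0,0,0,0,0,0,0,0,0,0,0]'; python3 go.py 505.4 -2.4 80; python3 - <<'E'
from h import *
s=robot.capture("side")
im=cv2.resize(s["frame"][170:330,230:420,::-1],None,fx=3.7,fy=3.7,interpolation=2);cv2.imwrite("pics/s5.png",im)
E
```

```text
t: 14.45
tool_pos: [507.2, -1.0, 81.3]
orientation: [1.412, 2.771, 0.091]
wrist_force: [0.3, -1.1, -3.7]
opening: 10.8
grip_force: 30.0
t 14.45 pos [507.1899  -0.9583  81.3052] shift m [-0.0001 -0.0024  0.0012] yaz 0.6282261711171959 tilt x,y [0.0529 0.0383] j [ 0.2213  0.6271 -0.3577  2.0298  0.374   0.4881  0.2327] F [ 0.2777 -1.0886 -3.656 ] Mz [-0.1363  0.0515  0.0459] open 10.812553796498415 grip 29.953101433929987
```

View pics/s5.png

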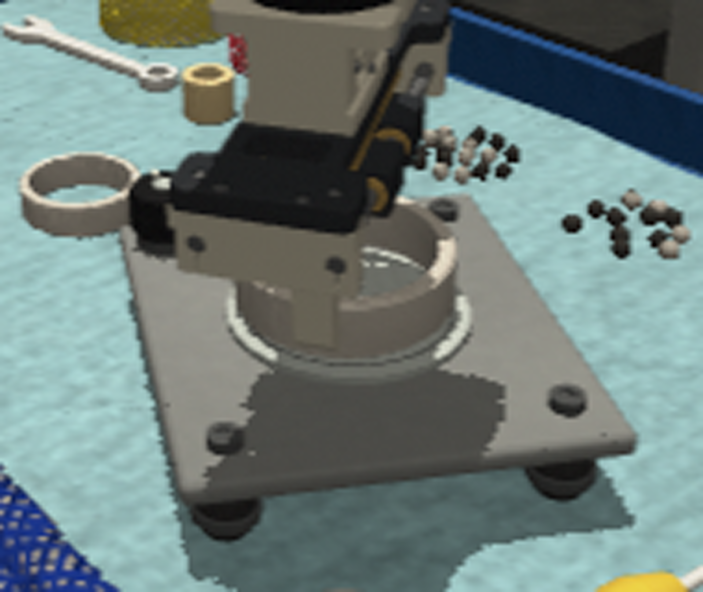

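The race sits concentric just above the seat and nearly flat. I'll lower it gently until it touches.

```bash
python3 -m handwheel '[0,-0.0015,0.0015,0,0,0,0,0,0.0005,0,0,0,0,0,0,0,0,0,0,0,0,0,0,0]'|grep -E 'force|pos'; python3 -m handwheel '[0,0,0.0015,0,0,0,0,0,0,0,0,0,0,0,0,0,0,0]'|grep -E 'force|pos';python3 -m handwheel '[0,0,0.001,0,0,0,0,0,0,0,0,0,0,0,0,0,0,0]'|grep -E 'force|pos'
```

```text
tool_pos: [505.8, -2.1, 79.2]
wrist_force: [-0.1, 0.5, -3.2]
grip_force: 30.0
tool_pos: [505.8, -2.0, 78.8]
wrist_force: [-3.8, -0.3, 7.8]
grip_force: 30.0
tool_pos: [505.9, -1.9, 78.7]
wrist_force: [-4.9, -0.9, 15.7]
grip_force: 30.0
```

```bash
python3 -m handwheel '[0,0,-0.0012,0,0,0,0,0,0,0,0,0,0,0,0,0,0,0]'|grep -E 'force|pos'; python3 -m handwheel '[0,0,0,0,0,0,0,0,0,0,0,0,0,0,0,0,0,0,0,0,0,0,0,0]' 0.5; python3 go.py 505 -2 80
```

```text
tool_pos: [505.8, -2.0, 78.8]
wrist_force: [-3.7, -0.6, 9.5]
grip_force: 30.0
t: 16.2
tool_pos: [506.1, -1.9, 77.6]
orientation: [1.413, 2.771, 0.091]
wrist_force: [0.4, -0.6, 0.3]
opening: 38.2
grip_force: 0.0
t 16.2 pos [506.1003  -1.8649  77.5732] shift m [ 0.0005 -0.0008 -0.0025] yaz 0.6279449418503273 tilt x,y [0.0529 0.0384] j [ 0.2197  0.6321 -0.3526  2.0354  0.3784  0.4771  0.2302] F [ 0.4282 -0.5506  0.3058] Mz [-0.1018 -0.043  -0.0101] open 38.182811583616626 grip 0.0
```

```bash
python3 -m handwheel '[0,0,-0.015,0,0,0,0,0,-0.03,0,0,0,0,0,-0.05,0,0,0,0,0,-0.05,0,0,0,-0.049,0,0,0,0,0,-0.049,0,0,0,0,0,-0.049,0,0,0,0,0,-0.049,0,0,0,0,0,-0.049,0,0,0,0,0,0,0,0,0,0,0]'; python3 - <<'E'
from h import *
s=robot.capture("side");p=robot.capture("top")
for c in(s,p):
    for q in ("race","stand"):
        for r in robot.silhouettes(c,q)[:3]: print(q,r["score"],r["box"])
A=cv2.resize(s["frame"][170:330,230:420,::-1],(400,337),interpolation=2);B=cv2.resize(p["frame"][150:310,250:440,::-1],(400,337),interpolation=2);cv2.imwrite("pics/f6.png",np.hstack([A,B]))
E
```

```text
t: 17.2
tool_pos: [643.5, -214.7, 219.8]
orientation: [1.427, 2.762, 0.084]
wrist_force: [-0.8, -1.3, -0.5]
opening: 46.5
grip_force: 0.0
race 0.82 [324.7, 243.6, 60.0, 42.1]
race 0.7 [251.2, 223.1, 30.6, 24.1]
stand 0.74 [293.1, 309.2, 19.5, 12.1]
stand 0.59 [332.9, 266.0, 147.5, 98.8]
race 0.78 [227.8, 228.0, 30.9, 34.0]
race 0.66 [336.9, 227.9, 44.0, 46.8]
race 0.22 [335.7, 226.4, 123.0, 116.9]
stand 0.87 [335.7, 227.1, 124.4, 117.1]
```

View pics/f6.png

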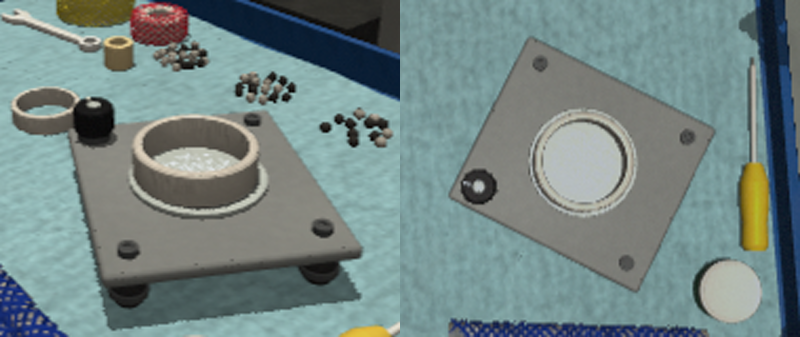

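The side view shows the race flat on the seat. In the top view it is concentric with the seat, within about 1 px, and the fingers are well clear. Handing in.

```bash
python3 -m handwheel '[0,0,0,0,0,0,0,0,0,0,0,0,0,0,0,0,0,0]'|head -1; python3 -c "from rig import robot; print(robot.close_job())"
```

```text
t: 17.8
the job is handed in; nothing more can be done
None
```

I turned the knob about 2.35 rad clockwise and stood the larger race flat and centred on the seat, then handed the job in at about 18 s; the last pictures show the stand level and in place, but I did not measure the load on each foot, and no verdict came back.

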